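# Clamp the ebony handle blank in the drilling cradle

### The job

Get the black ebony handle blank ready for drilling. Lift the red spring-loaded clamp bar and swing it about a quarter turn aside, lay the ebony blank from the rack into both V notches of the cradle, roughly centred along its length, then lift the bar, swing it all the way back across the blank and lower it so that its pad presses on the blank inside the brass pin.

Things in the scene. Friction and masses are not known exactly. Their poses are not given: they have to be found in the camera images.
- cradle_seat (a point): Fixed: where the seated blank's centre goes, 60 mm above the bench, midway between two oak V notches at y +-45 mm (each 20 mm wide along y; mouth 51 mm wide, rims 6 mm above this point; oak blocks 67 mm wide; base plate 45 mm below it). y is along the lying blank, z up. Pivot post at x -90, y 0 mm, top 110 mm above this point. Brass pin (10 mm thick) at x 28, y 38 mm, top 34 mm above this point.
- clamp_swing (a joint): Swing of the red bar about the post, rad. 0 = home, across the seat towards +x of cradle_seat (end stop); grows counter-clockwise seen from above to 1.75; 1.57 = parallel to the seated blank. Stays where left. The bar also lifts 0 to 45 mm up the post against a spring (5 to 10 N) and goes down when let go. The brass pin blocks the swing unless the bar is lifted 16 mm or more from its empty rest.
- clamp_knob (a point): On the yellow upright round knob on the red bar (145 x 18 x 10 mm), 128 mm from the post axis; knob 25 mm thick, from 24 mm below (bar's top) to 20 mm above this point. It revolves freely: no need to turn the gripper. x points outward along the bar. Cork pad 90 mm from the post, underside 46 mm below this point. Height above cradle_seat: 52 mm at empty rest, 60 mm when resting on the seated blank.
- ebony_blank_center (a point): Centre of the black ebony cylinder, 28 mm thick, 150 mm long, 0.1 kg; x along its length (either way round fits). It starts level on a low plywood rack, centre 36 mm above the bench and 30 mm above the rack's board, held by V notches 50 mm to each side of its middle. Two blanks of the same size, pale maple and reddish cherry, lie parallel, axes 70 mm apart; their order varies.
There are look-alikes about, which are no part of the job. There is more than one size of the part that bears ebony_blank_center; the job needs the middle-sized.

How it is judged:
On the way, in this order (a step that is already met when the one before it is completed fails the run):
1. the clamp bar is swung aside, at least about 57 degrees from home (value of joint clamp_swing above 1 rad), for 0.2 s.
2. with the bar still aside, the ebony blank lies in both notches: its centre within 8 mm sideways, 20 mm along and 8 mm in height of the seat, and within 10 degrees of the seat's direction (value of joint clamp_swing above 0.8 rad and x of ebony_blank_center in the frame of cradle_seat between -0.008 and 0.008 m and y of ebony_blank_center in the frame of cradle_seat between -0.02 and 0.02 m and z of ebony_blank_center in the frame of cradle_seat between -0.008 and 0.008 m and angle between the x axis of ebony_blank_center and the y axis of cradle_seat, either way round below 0.175 rad), for 0.2 s.
At the end, for the whole second after the job is handed in: Ebony blank in both notches: centre within 6 mm sideways, 5 mm in height, 20 mm along of cradle_seat, within 10 degrees of its y axis. Bar home (swing under 0.21 rad, inside the brass pin), at rest on the blank: clamp_knob 55 to 64.5 mm above cradle_seat (x of ebony_blank_center in the frame of cradle_seat between -0.006 and 0.006 m and y of ebony_blank_center in the frame of cradle_seat between -0.02 and 0.02 m and z of ebony_blank_center in the frame of cradle_seat between -0.005 and 0.005 m and angle between the x axis of ebony_blank_center and the y axis of cradle_seat, either way round below 0.175 rad and value of joint clamp_swing below 0.21 rad and z of clamp_knob in the frame of cradle_seat between 0.055 and 0.0645 m and velocity of joint clamp_swing between -0.05 and 0.05 rad/s); the robot touches nothing.
It also fails if it takes over 72 s, if anything falls off the work surface, if the arm or the gripper's body presses on something with over 40 N, if the wrist force passes 120 N, or if a joint passes its speed limit or range.

### The arm

A 6-joint arm with a two-finger parallel gripper is mounted at the origin on the work surface. World frame = base frame: x ahead of the robot, y to its left, z up, the work surface at z = 0. Lengths are in m, angles in rad, forces in N, time in s.
With the tool pointing down it reaches from about 0.35 to 0.725 m from the base axis. Payload 6 kg.
Tool frame: the origin (TCP) lies between the finger pads; the fingertips stand 22 mm ahead of it and the grasp point (between the pads) lies 3 mm ahead of it; z points along the fingers, x is the direction in which the jaws open and shut, and the axes are right-handed (so a half turn about z gives the same grasp; the last joint's range is limited). The gripper opens to 85 mm and grips with 20 to 120 N. Pads are 22 mm wide; open, the fingers measure 114 mm over their backs; the gripper's body (76 mm by 85 mm) begins 54 mm behind the grasp point. The pads swing forward as they close: fully open they stand 13 mm farther back than shut.
Start: joints at [1.53, 0.04, 0.085, 0, -1.615, -0.334], TCP at [0.22, 0.558, 0.253] pointing down, gripper open.
Joint ranges: [-2.56, 2.56], [-1.29, 2.01], [-1.08, 1.49], [-3.29, 1.98], [-2.81, -0.18], [-2.99, 2.99]. Speed limits (rad/s): [2.57, 2.57, 3.01, 3.14, 3.14, 3.14].

### API

Orientations are given as a unit quaternion [w, x, y, z].
In Python, from bench import arm gives the robot as it stands.
- The arm moves only by the shell command python3 -m handwheel 'ROWS' [FORCE]. ROWS is JSON, a list of rows, each a list of 7 numbers: the shift along the tool's x, y, z scaled (see below), then the turn, a rotation vector about the tool's x, y, z scaled (see below), then the closure, from -1 (fully open) to 1 (shut). A call has exactly 5 rows; each row is the pose to reach, as a shift and turn from the pose commanded when the call began, along the tool's axes at that moment, turning the shorter way round; what a row does not reach only later rows make up. The controller multiplies each number of a shift by 0.8 m and each number of a turn by 2 pi rad. A row lasts 1/10 s, in which the tool goes at most 50 mm and 8.59 degrees, less where a joint would pass 70% of its speed; a pose out of reach is approached as far as the arm can. A call with a number of a shift or a turn outside -1 to 1 is refused whole. A call with a gripper value outside its range is refused whole. The fingers move at their own pace and stop on an object; FORCE is the grip in N (left out, the last holds). Time passes only in rows, so rows that repeat a pose let the fingers close, or fill a call up. It gives the time, the measured TCP pose, the force and the opening at its end, in the units of the state.
- arm.get_state(): the state, without advancing time (a new reading comes with each control period).
- arm.camera(name): name is "side" or "top"; returns the picture (384x512x3 uint8, red, green, blue); there is no depth.
- arm.get_calibration(name): a dict with "K" (3x3 intrinsics, pixels), "cam_to_world" (4x4, takes a point from camera to world coordinates). Camera axes: x right, y up, looking along -z (the intrinsics and any distortion apply to the point x, -y, -z); pixel columns grow to the right and rows downward; lengths in m; the calibration is good to about 2 mm. A picture is of the moment at which its call begins. get_calibration takes no time and is no camera call.
- arm.hand_in(): hands the job in, once; it reports no verdict.
The state is a dict: "time_s": time; "joints": joint angles; "qd": joint speeds; "joint_efforts": joint torques, N m; "tcp_pos": TCP position; "orientation": TCP orientation; "wrist_force": force on the tool from outside, world axes, zero at the start; "wrist_torque": the same for the moment, N m; "width": opening from 0.0 (shut) to 1.0 (fully open).
Only numpy, scipy, OpenCV 4.12 (cv2) and the standard library are available. Lean on these libraries where they do the work, as an engineer would, in place of code of your own. Each camera call takes 0.05 s, during which the arm holds its last target.

## Working session

There is one attempt and no reset: what is moved stays moved. The work goes in short steps, Python scripts to look and compute and a shell command to move; the robot and the scene stay as the last step left them, time stands still between calls to the robot, and variables do not carry over. Pictures are saved under pics/ and viewed, and the job is handed in when it is done.

```bash
ls; mkdir -p pics; python3 - <<'E'
from bench import arm
import cv2,numpy as np
np.set_printoptions(precision=4,suppress=True)
for n in("side","top"):
    cv2.imwrite(f"pics/{n}0.png",arm.camera(n)[:,:,::-1])
    c=arm.get_calibration(n);print(n,{k:np.array(v) if not isinstance(v,dict) else v for k,v in c.items()})
print(arm.get_state())
E
```

```text
pics
side {'K': array([[474.5297,   0.    , 261.2397],
       [  0.    , 474.5297, 194.7694],
       [  0.    ,   0.    ,   1.    ]]), 'cam_to_world': array([[ 0.7613,  0.405 , -0.5063, -0.0912],
       [-0.6484,  0.4688, -0.5999, -0.7388],
       [-0.0056,  0.785 ,  0.6195,  0.7653],
       [ 0.    ,  0.    ,  0.    ,  1.    ]])}
top {'K': array([[394.9727,   0.    , 257.9129],
       [  0.    , 394.9727, 192.3739],
       [  0.    ,   0.    ,   1.    ]]), 'cam_to_world': array([[ 0.0275,  0.9974, -0.067 ,  0.3979],
       [-0.999 ,  0.0297,  0.033 , -0.0694],
       [ 0.0349,  0.066 ,  0.9972,  0.9769],
       [ 0.    ,  0.    ,  0.    ,  1.    ]])}
{'time_s': 0.1, 'joints': array([ 1.5297,  0.0408,  0.0839, -0.0004, -1.6155, -0.3337]), 'qd': array([ 0.0009, -0.0029,  0.0022,  0.0022,  0.0013,  0.0006]), 'joint_efforts': array([ -0.0055, -36.9344,  34.8281,   6.952 ,  -0.0047,   0.    ]), 'tcp_pos': array([0.2195, 0.5581, 0.2524]), 'orientation': array([-0.0006, -0.563 ,  0.8265, -0.0005]), 'wrist_force': array([-0.1761, -0.5667, -0.5829]), 'wrist_torque': array([-0.0168, -0.0072, -0.0018]), 'width': 0.9971254460358704}
```

View pics/side0.png

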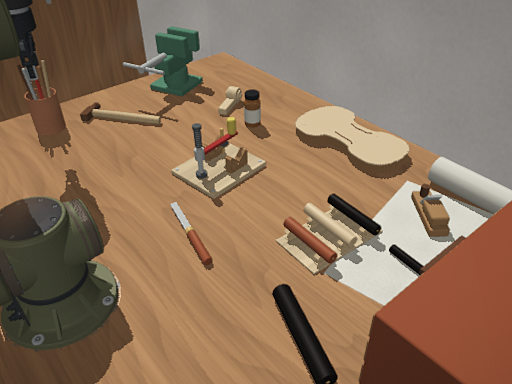

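View pics/top0.png

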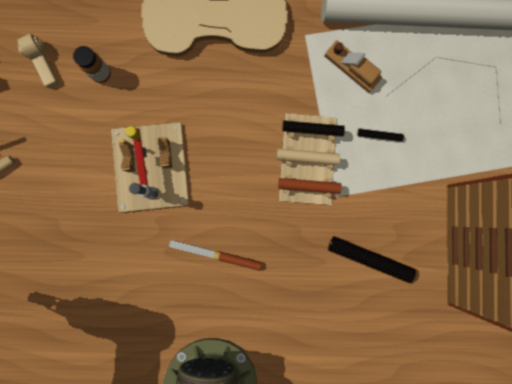

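Side view: cradle at about (220,165), rack with red, pale and black blanks around (330,230). Top view: three black cylinders: on the rack at (314,128), a small one on paper at (380,135), and a large one at (372,259). The rack one should be the middle-sized; I'll confirm with an enlarged crop.

```bash
python3 - <<'E'
import cv2,numpy as np
t=cv2.imread("pics/top0.png");s=cv2.imread("pics/side0.png")
a=cv2.resize(t[105:225,95:215],(400,400),interpolation=cv2.INTER_CUBIC)
b=cv2.resize(t[100:220,270:410],(400,343),interpolation=cv2.INTER_CUBIC)
c=cv2.resize(s[100:210,160:280],(400,367),interpolation=cv2.INTER_CUBIC)
o=np.zeros((400,800,3),np.uint8);o[:,:400]=a;o[:367,400:]=c
cv2.imwrite("pics/crop1.png",o);cv2.imwrite("pics/crop2.png",b)
E
```

```text
(no output)
```

View pics/crop1.png

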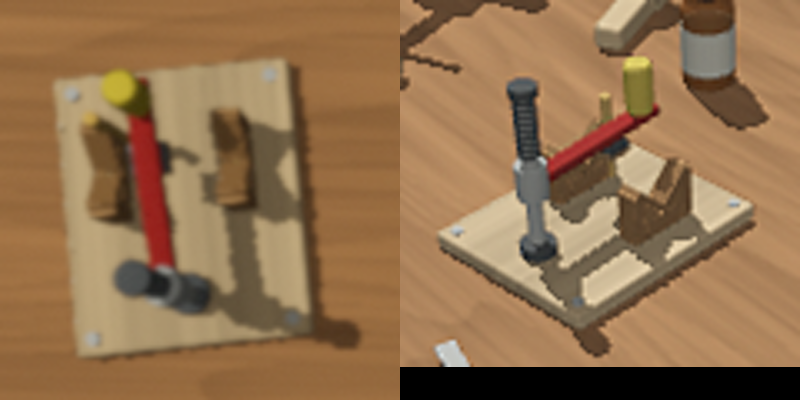

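View pics/crop2.png

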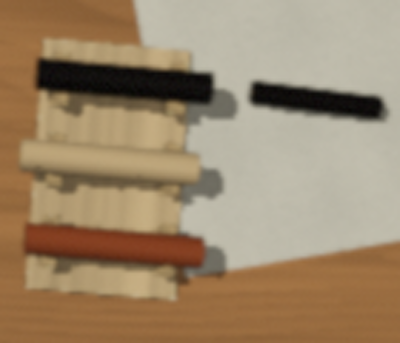

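```bash
cat > h.py <<'E'
import cv2,numpy as np
from bench import arm
np.set_printoptions(precision=4,suppress=True)
def ray(n,uv):
    c=arm.get_calibration(n);K=np.array(c["K"]);T=np.array(c["cam_to_world"])
    d=np.array([(uv[0]-K[0,2])/K[0,0],-(uv[1]-K[1,2])/K[1,1],-1.]);return T[:3,3],T[:3,:3]@d
def onz(n,uv,z):
    o,d=ray(n,uv);return o+d*(z-o[2])/d[2]
def tri(a,b):
    o1,d1=ray("side",a);o2,d2=ray("top",b)
    A=np.stack([d1,-d2],1);s=np.linalg.lstsq(A,o2-o1,rcond=None)[0]
    p,q=o1+s[0]*d1,o2+s[1]*d2;return (p+q)/2,np.linalg.norm(p-q)
def comps(img,m,minA=15):
    n,l,st,ce=cv2.connectedComponentsWithStats(m.astype(np.uint8));return [(i,st[i],ce[i],(l==i)) for i in range(1,n) if st[i][4]>=minA]
def ends(mask):
    pts=np.argwhere(mask)[:,::-1].astype(np.float32);c,(w,h),a=cv2.minAreaRect(pts)
    b=cv2.boxPoints((c,(w,h),a));
    if np.linalg.norm(b[0]-b[1])<np.linalg.norm(b[1]-b[2]): return (b[0]+b[1])/2,(b[2]+b[3])/2,min(w,h)
    return (b[1]+b[2])/2,(b[3]+b[0])/2,min(w,h)
def black(n,img): return (img.max(2)<45)
def hsv(img): return cv2.cvtColor(img,cv2.COLOR_RGB2HSV)
def yellow(img):
    h=hsv(img);return (h[...,0]>24)&(h[...,0]<34)&(h[...,1]>165)&(h[...,2]>70)
def red(img):
    h=hsv(img);return ((h[...,0]<4)|(h[...,0]>175))&(h[...,1]>180)&(h[...,2]>60)
E
python3 - <<'E'
from h import *
im={n:cv2.imread(f"pics/{n}0.png")[:,:,::-1].copy() for n in("top","side")}
for n in im:
    for f in(black,):
        for c in comps(im[n],black(n,im[n]),80):
            e=ends(c[3]);print(n,"black",c[1],c[2],e)
            if n=="top":
                p,q=onz(n,e[0],.036),onz(n,e[1],.036);print("   ",p,q,np.linalg.norm(p-q),(p+q)/2)
    for f in(yellow,red):
        for c in comps(im[n],f(im[n])): print(n,f.__name__,c[1],c[2],ends(c[3]))
E
```

```text
top black [ 74  47  23  21 348] [85.0891 57.1523] (array([77., 49.], dtype=float32), array([93., 65.], dtype=float32), 18.384775161743164)
    [0.794  0.3446 0.036 ] [0.7562 0.3045 0.036 ] 0.05513361021199084 [0.7751 0.3246 0.036 ]
top black [284 121  60  15 580] [313.5672 128.2397] (array([283.6025, 125.6374], dtype=float32), array([343.2784, 130.7524], dtype=float32), 9.707263946533203)
    [ 0.6249 -0.1583  0.036 ] [ 0.6175 -0.3041  0.036 ] 0.14596851285983592 [ 0.6212 -0.2312  0.036 ]
top black [358 129  45  12 292] [380.4486 134.8322] (array([358.2385, 132.0923], dtype=float32), array([402.1769, 137.5846], dtype=float32), 6.573841094970703)
    [ 0.6155 -0.3409  0.036 ] [ 0.6057 -0.4493  0.036 ] 0.10887824639981694 [ 0.6106 -0.3951  0.036 ]
top black [ 329  237   87   45 1275] [372.0604 259.4996] (array([330.4023, 242.5278], dtype=float32), array([414.0817, 276.3215], dtype=float32), 14.514899253845215)
    [ 0.3465 -0.2767  0.036 ] [ 0.2714 -0.4791  0.036 ] 0.21589864464159778 [ 0.3089 -0.3779  0.036 ]
top black [ 181  351   70   33 1196] [214.9674 368.5602] (array([182.7177, 3
[... 1281 characters left out ...]
dtype=float32), array([421.5465, 270.6896], dtype=float32), 8.353036880493164)
side black [  0 262  98  64 913] [ 41.7393 296.0821] (array([ 97.0412, 288.3182], dtype=float32), array([  3.1663, 300.4667], dtype=float32), 55.29186248779297)
side black [ 273  285   64   99 1984] [303.8407 336.2283] (array([279. , 285.5], dtype=float32), array([328.8, 385.1], dtype=float32), 21.913463592529297)
side red [35 81  7 15 36] [38.3889 87.1389] (array([36.3303, 80.5249], dtype=float32), array([41.4434, 94.8416], dtype=float32), 2.825225591659546)
side red [205 135  29  19  66] [217.3333 144.4848] (array([232.2416, 133.7865], dtype=float32), array([204.0169, 151.427 ], dtype=float32), 4.76999044418335)
```

Candidates: rack black at top (314,128) measures 148 x 27 mm (fits 150 x 28, lying on the rack); (380,135) 109 mm is small; (372,259) 216 mm is large. The crop confirmed the rack one. Next I'll measure knob, post and blocks.

```bash
python3 - <<'E'
from h import *
im={n:cv2.imread(f"pics/{n}0.png")[:,:,::-1].copy() for n in("top","side")}
print("ebony",tri((354.9,215.25),(313.6,128.2)))
def oak(img):
    h=hsv(img); return h
h=hsv(im["side"]);print(h[118:134,226:238].reshape(-1,3)[::9][:14].tolist(), im["side"][126,231],h[126,231])
for n,pt in(("top",(126,155)),("top",(165,152)),("side",(236,160)),("side",(230,168))):print(n,pt,hsv(im[n])[pt[1],pt[0]],im[n][pt[1],pt[0]])
hs=hsv(im["side"]);m=(hs[...,0]>24)&(hs[...,0]<34)&(hs[...,1]>130)&(hs[...,2]>70)
for c in comps(None,m,20):print(c[1],c[2])
k=onz("top",(131,131.5),.132);print("knob top-centre z.132",k, onz("top",(131,131.5),.112))
# bar top at z .088: axis line
a,b=(136.9,140.3),(143.5,183.4)
A,B=onz("top",a,.088),onz("top",b,.088);d=(A-B)/np.linalg.norm(A-B);print("bar",A,B,np.degrees(np.arctan2(d[1],d[0])))
ht=hsv(im["top"])
m=(ht[...,0]>8)&(ht[...,0]<18)&(ht[...,1]>120)&(ht[...,2]<130);m2=np.zeros_like(m);m2[130:175,115:180]=m[130:175,115:180]
for c in comps(None,m2,40):print(c[1],c[2],ends(c[3]),onz("top",c[2],.06))
# plate screws and corners (from crop at 10/3)
for u,v in((72,95),(270,75),(292,318),(93,340)):print("screw",onz("top",(95+u*.3,105+v*.3),.016))
E
```

```text
ebony (array([ 0.6229, -0.2328,  0.0329]), np.float64(0.0023860829428409497))
[[15, 121, 181], [15, 127, 159], [26, 133, 228], [25, 140, 193], [16, 122, 167], [21, 145, 120], [25, 155, 130], [25, 155, 127], [15, 124, 160], [22, 147, 120], [25, 154, 131], [25, 154, 129], [15, 121, 168], [23, 151, 115]] [132 119  54] [ 25 151 132]
top (126, 155) [ 16 152 114] [114  83  46]
top (165, 152) [ 16 149 125] [125  92  52]
side (236, 160) [ 15 129  95] [95 71 47]
side (230, 168) [ 15 125  90] [90 68 46]
[227 117   8  17 119] [230.7815 124.7479]
knob top-centre z.132 [0.5772 0.1782 0.132 ] [0.5815 0.184  0.112 ]
bar [0.567 0.177 0.088] [0.4701 0.1577 0.088 ] 11.232965030078976
[159 138  13  30 251] [165.2669 151.7849] (array([165., 138.], dtype=float32), array([165., 167.], dtype=float32), 12.0) [0.5476 0.1182 0.06  ]
[120 143  16  29 241] [128.2863 156.6846] (array([125.9451, 142.3931], dtype=float32), array([130.3844, 171.2486], dtype=float32), 12.848833084106445) [0.5333 0.2026 0.06  ]
screw [0.5957 0.2466 0.016 ]
screw [0.6156 0.1037 0.016 ]
screw [0.4376 0.0805 0.016 ]
screw [0.4175 0.2225 0.016 ]
```

```bash
python3 - <<'E'
from h import *
im={n:cv2.imread(f"pics/{n}0.png")[:,:,::-1].copy() for n in("top","side")}
print("knob",tri((230.8,124.7),(131.2,131.9)))
t=cv2.imread("pics/top0.png");s=cv2.imread("pics/side0.png")
cv2.imwrite("pics/c3.png",cv2.resize(t[120:180,110:190],(800,600),interpolation=cv2.INTER_CUBIC))
cv2.imwrite("pics/c4.png",cv2.resize(s[110:185,180:280],(800,600),interpolation=cv2.INTER_CUBIC))
E
```

```text
knob (array([0.5804, 0.1836, 0.1121]), np.float64(0.0003301859178232146))
```

View pics/c3.png

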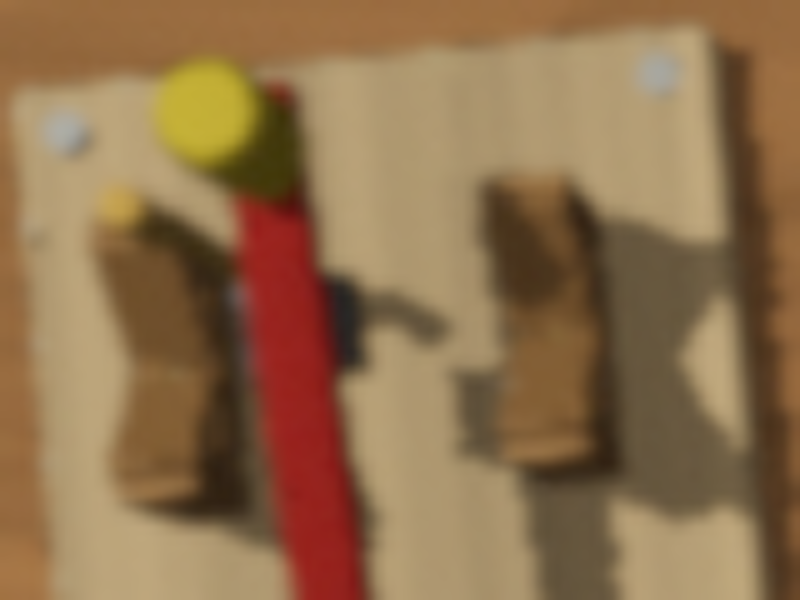

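View pics/c4.png

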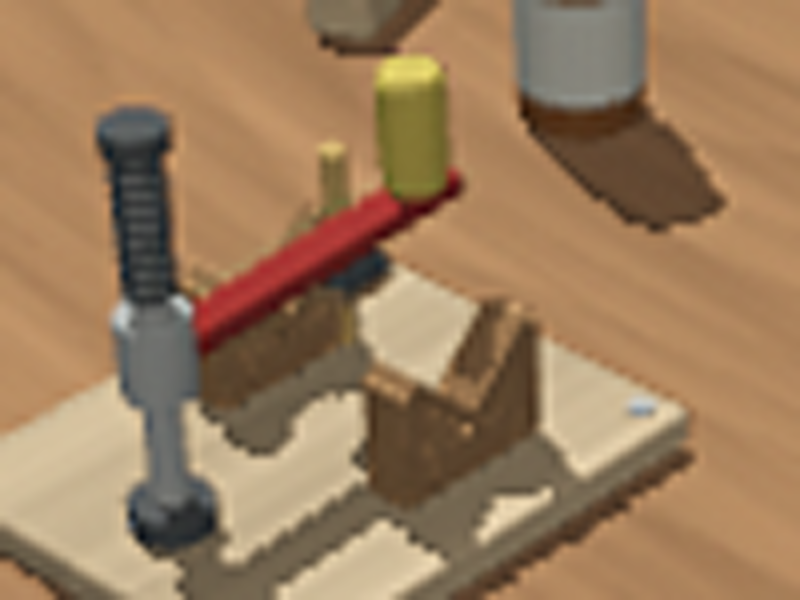

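```bash
python3 - <<'E'
from h import *
f=lambda u,v:(110+u/10-.5,120+v/10-.5)
P={"knobtop":((208,112),.132),"vL":((175,372),.0405),"vR":((555,330),.0405),"pin":((122,203),.094),
"Rfar":((530,180),.066),"Rnear":((548,455),.066),"Lfar":((125,230),.066),"Lnear":((160,492),.066)}
R={k:onz("top",f(*v[0]),v[1]) for k,v in P.items()}
for k in R:print(k,R[k])
# fit yaw + seat using known local coords
loc={"vL":(0,45),"vR":(0,-45),"pin":(28,38),"Rfar":(33.5,-45),"Rnear":(-33.5,-45),"Lnear":(-33.5,45)}
A=[];b=[]
for k,(x,y) in loc.items():
    x/=1e3;y/=1e3
    A+=[[1,0,x,-y],[0,1,y,x]];b+=[R[k][0],R[k][1]]
s,*_=np.linalg.lstsq(np.array(A),np.array(b),rcond=None)
print("seat",s[:2],"scale",np.hypot(*s[2:]),"yaw",np.degrees(np.arctan2(s[3],s[2])))
print("res",(np.array(A)@s-b).reshape(-1,2)*1e3)
# side checks: pin top, rims of right block
g=lambda u,v:(180+u/8-.5,110+v/8-.5)
print("pin tri",tri(g(333,150),f(122,203)))
print("post top side z.17",onz("side",g(134,122),.17),"top img", onz("top",(95+132*.3-.5,105+279*.3-.5),.17))
E
```

```text
knobtop [0.5789 0.1798 0.132 ]
vL [0.5361 0.2114 0.0405]
vR [0.549  0.1228 0.0405]
pin [0.5658 0.209  0.094 ]
Rfar [0.5797 0.1248 0.066 ]
Rnear [0.5158 0.1179 0.066 ]
Lfar [0.5649 0.2168 0.066 ]
Lnear [0.5045 0.2058 0.066 ]
seat [0.5426 0.1665] scale 0.9945585339093547 yaw 7.307496755004536
res [[ 0.8261 -0.5023]
 [-0.7724 -0.6143]
 [-0.4131 -1.3962]
 [ 1.5889  1.6153]
 [-0.6172  0.0282]
 [-0.6123  0.8694]]
pin tri (array([0.5652, 0.2086, 0.0958]), np.float64(0.0007404439665977695))
post top side z.17 [0.4555 0.1583 0.17  ] top img [0.4531 0.1552 0.17  ]
```

```bash
cat > go.py <<'E'
from h import *
from scipy.spatial.transform import Rotation as Rn
SEAT=np.array([.5425,.1665,.06]);YAW=np.radians(7.4)
POST=SEAT[:2]-.09*np.array([np.cos(YAW),np.sin(YAW)])
def st():
    s=arm.get_state();q=s["orientation"];R=Rn.from_quat([q[1],q[2],q[3],q[0]]).as_matrix();return s,np.array(s["tcp_pos"]),R
def plan(targets,yaw=None):
    """targets: world TCP points; yaw deg of tool x in the world, tool straight down"""
    s,p,R=st()
    print("t %.2f tcp"%s["time_s"],p,"yaw %.1f"%np.degrees(np.arctan2(R[1,0],R[0,0])),"w %.3f"%s["width"],"F",s["wrist_force"])
    if yaw is None: yaw=np.degrees(np.arctan2(R[1,0],R[0,0]))
    y=np.radians(yaw);x=np.array([np.cos(y),np.sin(y),0]);z=np.array([0,0,-1.])
    T=np.stack([x,np.cross(z,x),z],1);rv=Rn.from_matrix(R.T@T).as_rotvec()/(2*np.pi)
    for t in targets: print((R.T@(np.array(t)-p)/.8).round(4).tolist(),rv.round(4).tolist())
E
python3 - <<'E'
from go import *
print(POST)
plan([(.579,.1805,.22)],-172.6)
E
```

```text
[0.4532 0.1549]
t 0.10 tcp [0.2195 0.5581 0.2524] yaw -111.5 w 0.997 F [-0.1761 -0.5667 -0.5829]
[0.2747, -0.591, 0.041] [-0.0002, -0.0002, 0.1698]
```

```bash
python3 -m handwheel '[[0.055,-0.118,0.008,0,0,0.024,-1],[0.11,-0.236,0.016,0,0,0.048,-1],[0.165,-0.354,0.025,0,0,0.072,-1],[0.22,-0.472,0.033,0,0,0.096,-1],[0.2747,-0.591,0.041,0,0,0.119,-1]]' 60; python3 -c "
from go import *
plan([(.579,.1805,.22),(.579,.1805,.122)],-172.6)"
```

```text
time_s: 0.6
tcp_pos: [0.3924, 0.3758, 0.2372]
orientation: [-0.0, -0.22, 0.976, -0.0]
wrist_force: [0.1, 1.2, -0.6]
width: 1.0
t 0.60 tcp [0.3924 0.3758 0.2372] yaw -154.6 w 1.000 F [ 0.1276  1.1906 -0.6012]
[-0.1062, -0.3206, 0.0215] [-0.0, -0.0001, 0.0499]
[-0.1062, -0.3206, 0.144] [-0.0, -0.0001, 0.0499]
```

```bash
python3 -m handwheel '[[-0.035,-0.107,0.007,0,0,0.017,-1],[-0.07,-0.21,0.014,0,0,0.033,-1],[-0.106,-0.32,0.02,0,0,0.05,-1],[-0.106,-0.32,0.02,0,0,0.05,-1],[-0.106,-0.32,0.02,0,0,0.05,-1]]' 60; python3 -c "
from go import *
plan([(.579,.1805,.22),(.579,.1805,.122)],-172.6)
cv2.imwrite('pics/t1.png',arm.camera('top')[:,:,::-1]);cv2.imwrite('pics/s1.png',arm.camera('side')[:,:,::-1])"
```

```text
time_s: 1.1
tcp_pos: [0.5659, 0.1963, 0.2223]
orientation: [-0.0, -0.067, 0.998, -0.0]
wrist_force: [0.5, 1.3, 0.6]
width: 1.004
t 1.10 tcp [0.5659 0.1963 0.2223] yaw -172.3 w 1.004 F [0.538  1.3052 0.5737]
[-0.0135, -0.0217, 0.0029] [-0.0, -0.0001, 0.0008]
[-0.0136, -0.0217, 0.1254] [-0.0, -0.0001, 0.0008]
```

View pics/s1.png

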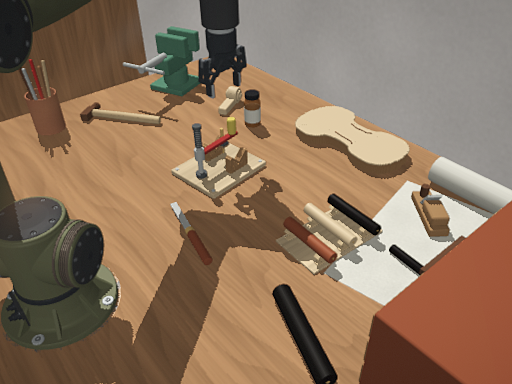

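Side view: the gripper at (222,60) hangs above the knob (231,125), open and clear of everything.

```bash
python3 -c "
from go import *
plan([(.579,.1805,.22),(.579,.1805,.122)],-172.6)"
```

```text
t 1.20 tcp [0.5672 0.1935 0.2209] yaw -172.7 w 1.000 F [-0.5688 -0.2892 -0.1185]
[-0.0125, -0.018, 0.0011] [-0.0003, -0.0004, -0.0002]
[-0.0128, -0.0177, 0.1236] [-0.0003, -0.0004, -0.0002]
```

```bash
python3 -m handwheel '[[-0.0125,-0.018,0,0,0,0,-1],[-0.0125,-0.018,0.03,0,0,0,-1],[-0.0125,-0.018,0.06,0,0,0,-1],[-0.0125,-0.018,0.09,0,0,0,-1],[-0.0125,-0.018,0.12,0,0,0,-1]]' 60; python3 -m handwheel '[[0,0,0,0,0,0,-1],[0,0,0,0,0,0,0],[0,0,0,0,0,0,1],[0,0,0,0,0,0,1],[0,0,0,0,0,0,1]]' 60;python3 -m handwheel '[[0,0,0,0,0,0,1],[0,0,0,0,0,0,1],[0,0,0,0,0,0,1],[0,0,0,0,0,0,1],[0,0,0,0,0,0,1]]' 60; python3 -c "
from go import *
plan([(.579,.1805,.122)],-172.6)
cv2.imwrite('pics/t2.png',arm.camera('top')[:,:,::-1]);cv2.imwrite('pics/s2.png',cv2.resize(arm.camera('side')[40:210,140:300],(640,680)[:2])[:600,:,::-1])"
```

```text
time_s: 1.7
tcp_pos: [0.5763, 0.1853, 0.1254]
orientation: [-0.0, -0.067, 0.998, -0.0]
wrist_force: [0.0, 0.2, 0.2]
width: 0.998
time_s: 2.2
tcp_pos: [0.5773, 0.1854, 0.128]
orientation: [0.001, -0.067, 0.998, 0.0]
wrist_force: [6.4, 1.1, -0.8]
width: 0.33
time_s: 2.7
tcp_pos: [0.5788, 0.1858, 0.129]
orientation: [0.003, -0.067, 0.998, 0.001]
wrist_force: [6.0, 1.4, 1.8]
width: 0.27
t 2.70 tcp [0.5788 0.1858 0.129 ] yaw -172.3 w 0.270 F [5.9716 1.4025 1.7543]
[0.0007, -0.0066, 0.0088] [0.0002, 0.001, 0.0008]
```

View pics/s2.png

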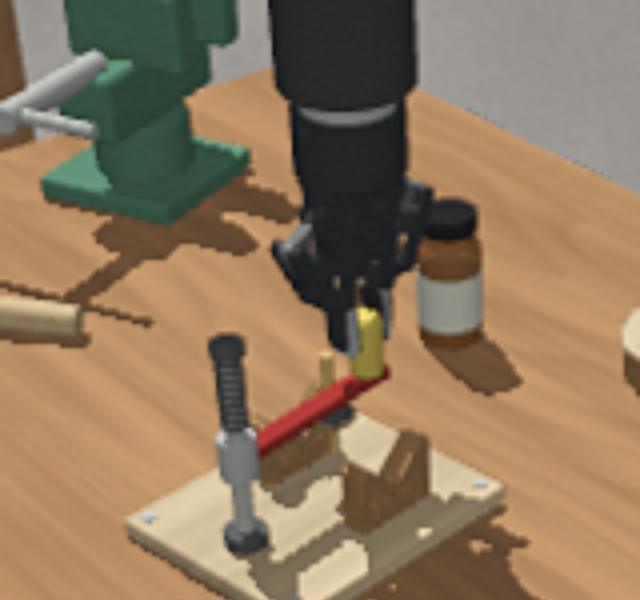

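The knob is held at the gripper tips (360,340 in the crop), slightly high and off centre. I'll regrip lower.

```bash
python3 -m handwheel '[[0,0,0,0,0,0,0],[0,0,0,0,0,0,0],[0,0,0,0,0,0,0],[0,-0.003,0.003,0,0,0,0],[0,-0.006,0.007,0,0,0,0]]' 60; python3 -m handwheel '[[0,0,0,0,0,0,0],[0,0,0,0,0,0,0],[0,0,0,0,0,0,0],[0,0,0,0,0,0,0],[0,0,0,0,0,0,0]]' 60; python3 -c "
from go import *
plan([(.579,.1805,.12)],-172.6)"
```

```text
time_s: 3.3
tcp_pos: [0.5773, 0.1802, 0.1209]
orientation: [-0.0, -0.067, 0.998, -0.0]
wrist_force: [0.2, 1.5, -0.5]
width: 0.495
time_s: 3.8
tcp_pos: [0.5775, 0.1804, 0.1212]
orientation: [0.0, -0.067, 0.998, 0.0]
wrist_force: [-0.1, 0.5, -0.5]
width: 0.501
t 3.80 tcp [0.5775 0.1804 0.1212] yaw -172.3 w 0.501 F [-0.1359  0.4533 -0.5031]
[-0.0019, -0.0002, 0.0016] [0.0, 0.0, 0.0008]
```

Close, then lift 30 mm.

```bash
python3 -m handwheel '[[-0.002,0,0.001,0,0,0,0.5],[-0.002,0,0.001,0,0,0,1],[-0.002,0,0.001,0,0,0,1],[-0.002,0,0.001,0,0,0,1],[-0.002,0,0.001,0,0,0,1]]' 70; python3 -c "
from go import *
plan([(.579,.1805,.12)],-172.6)";  python3 -m handwheel '[[0,0,-0.008,0,0,0,1],[0,0,-0.016,0,0,0,1],[0,0,-0.024,0,0,0,1],[0,0,-0.032,0,0,0,1],[0,0,-0.038,0,0,0,1]]' 70; python3 -c "
from go import *
plan([(.579,.1805,.12)],-172.6)
cv2.imwrite('pics/s3.png',cv2.resize(arm.camera('side')[60:210,140:300],(640,600))[:,:,::-1])"
```

```text
time_s: 4.3
tcp_pos: [0.5798, 0.1808, 0.121]
orientation: [0.001, -0.067, 0.998, 0.0]
wrist_force: [5.5, 0.9, 1.1]
width: 0.271
t 4.30 tcp [0.5798 0.1808 0.121 ] yaw -172.3 w 0.271 F [5.4757 0.9057 1.0951]
[0.001, -0.0002, 0.0012] [0.0001, 0.0003, 0.0008]
time_s: 4.8
tcp_pos: [0.5794, 0.181, 0.1493]
orientation: [0.0, -0.067, 0.998, 0.0]
wrist_force: [7.6, 1.6, -8.5]
width: 0.273
t 4.80 tcp [0.5794 0.181  0.1493] yaw -172.3 w 0.273 F [ 7.5844  1.6161 -8.5414]
[0.0006, -0.0006, 0.0367] [0.0001, 0.0001, 0.0008]
```

View pics/s3.png

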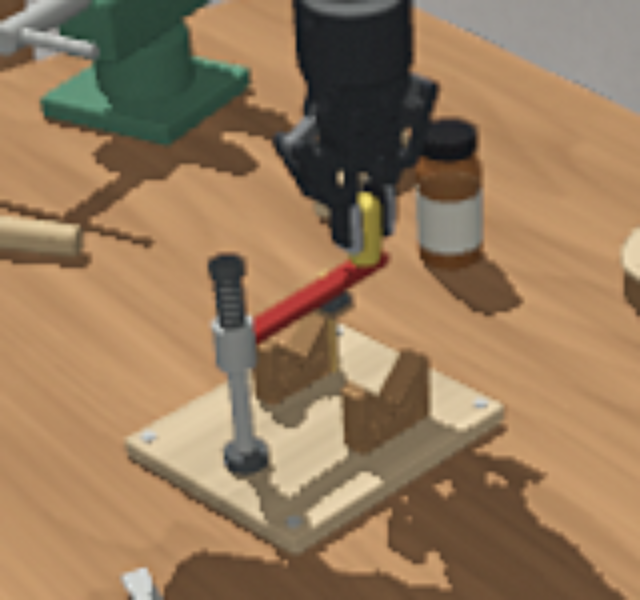

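The bar is lifted about 28 mm (knob at (368,230)), with an 8.5 N spring pull. Next, the arc.

```bash
python3 -c "
from go import *
print('A')
P=lambda a:(POST[0]+.1285*np.cos(np.radians(a)),POST[1]+.1285*np.sin(np.radians(a)),.1495)
plan([P(a) for a in np.linspace(11.7,96,11)[1:]])"
```

```text
A
t 4.85 tcp [0.5795 0.181  0.1501] yaw -172.3 w 0.269 F [ 7.354   1.5514 -6.4925]
[0.0038, 0.0234, 0.0007] [0.0001, 0.0001, 0.0]
[0.0106, 0.0461, 0.0007] [0.0001, 0.0001, 0.0]
[0.0206, 0.0674, 0.0007] [0.0001, 0.0001, 0.0]
[0.0337, 0.0871, 0.0008] [0.0001, 0.0001, 0.0]
[0.0495, 0.1047, 0.0008] [0.0001, 0.0001, 0.0]
[0.0677, 0.1197, 0.0008] [0.0001, 0.0001, 0.0]
[0.0879, 0.132, 0.0008] [0.0001, 0.0001, 0.0]
[0.1096, 0.1411, 0.0007] [0.0001, 0.0001, 0.0]
[0.1325, 0.1469, 0.0007] [0.0001, 0.0001, 0.0]
[0.156, 0.1494, 0.0007] [0.0001, 0.0001, 0.0]
```

```bash
python3 -m handwheel '[[0.004,0.0234,0,0,0,0,1],[0.0106,0.046,0,0,0,0,1],[0.0206,0.0674,0,0,0,0,1],[0.0337,0.087,0,0,0,0,1],[0.0495,0.1047,0,0,0,0,1]]' 70; python3 -m handwheel '[[0.0182,0.015,0,0,0,0,1],[0.0384,0.0273,0,0,0,0,1],[0.06,0.0364,0,0,0,0,1],[0.083,0.0422,0,0,0,0,1],[0.1065,0.0447,0,0,0,0,1]]' 70;python3 -m handwheel '[[0,0,0,0,0,0,1],[0,0,0,0,0,0,1],[0,0,0,0,0,0,1],[0,0,0.015,0,0,0,1],[0,0,0.03,0,0,0,1]]' 70; python3 -c "
from go import *
plan([])
cv2.imwrite('pics/s4.png',cv2.resize(arm.camera('side')[60:210,140:300],(640,600))[:,:,::-1])"
```

```text
time_s: 5.35
tcp_pos: [0.5275, 0.2599, 0.1482]
orientation: [-0.001, -0.067, 0.998, 0.001]
wrist_force: [3.0, 2.9, -7.7]
width: 0.271
time_s: 5.85
tcp_pos: [0.4368, 0.2818, 0.1475]
orientation: [-0.003, -0.067, 0.998, -0.001]
wrist_force: [0.2, -2.8, -7.4]
width: 0.268
time_s: 6.35
tcp_pos: [0.4398, 0.2822, 0.1258]
orientation: [0.0, -0.067, 0.998, -0.0]
wrist_force: [0.5, 0.6, -5.2]
width: 0.265
t 6.35 tcp [0.4398 0.2822 0.1258] yaw -172.4 w 0.265 F [ 0.4725  0.581  -5.2445]
```

View pics/s4.png

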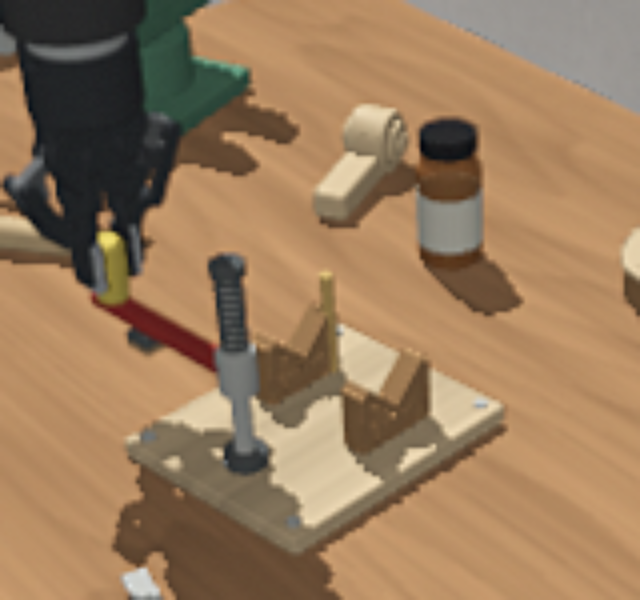

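The bar is parallel to the seat at swing about 1.54, with the knob at (112,270). I'll let go and rise.

```bash
python3 -m handwheel '[[0,0,0.005,0,0,0,1],[0,0,0.005,0,0,0,1],[0,0,0.005,0,0,0,0],[0,0,0.005,0,0,0,-0.2],[0,0,0.005,0,0,0,-0.2]]' 60; python3 -m handwheel '[[0,0,0,0,0,0,-0.2],[0,0,-0.03,0,0,0,-0.2],[0,0,-0.07,0,0,0,-0.2],[0,0,-0.12,0,0,0,-0.2],[0,0,-0.16,0,0,0,-0.2]]' 60; python3 -c "
from go import *
plan([(.445,.283,.25),(.6215,-.2315,.24),(.6215,-.2315,.2),(.6215,-.2315,.12)],177.1)
I=arm.camera('top');cv2.imwrite('pics/t5.png',I[:,:,::-1])"
```

```text
time_s: 6.9
tcp_pos: [0.4399, 0.2826, 0.1241]
orientation: [0.001, -0.067, 0.998, 0.001]
wrist_force: [0.4, -0.9, 0.0]
width: 0.597
time_s: 7.4
tcp_pos: [0.4396, 0.2822, 0.2535]
orientation: [0.001, -0.067, 0.998, 0.0]
wrist_force: [0.6, -0.6, 0.2]
width: 0.6
t 7.40 tcp [0.4396 0.2822 0.2535] yaw -172.3 w 0.600 F [ 0.5889 -0.6357  0.2499]
[-0.0068, 0.0, 0.0044] [0.0002, 0.0003, 0.0294]
[-0.1394, -0.6668, 0.0167] [0.0002, 0.0003, 0.0294]
[-0.1393, -0.6669, 0.0667] [0.0002, 0.0003, 0.0294]
[-0.1391, -0.6669, 0.1667] [0.0002, 0.0003, 0.0294]
```

View pics/t5.png

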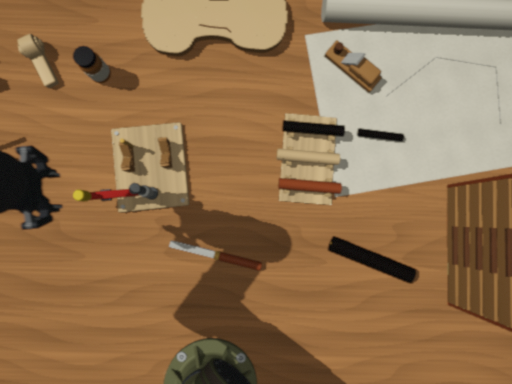

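Top view: bar aside (knob (80,195)), ebony unmoved at (314,128). Moving to the rack.

```bash
python3 -m handwheel '[[-0.012,-0.056,0.001,0,0,0.003,-0.2],[-0.024,-0.112,0.003,0,0,0.006,-0.2],[-0.036,-0.168,0.004,0,0,0.009,-0.2],[-0.048,-0.224,0.006,0,0,0.012,-0.2],[-0.06,-0.28,0.007,0,0,0.015,-0.2]]' 60;python3 -m handwheel '[[-0.012,-0.056,0.001,0,0,0.003,-0.2],[-0.024,-0.112,0.003,0,0,0.006,-0.2],[-0.036,-0.168,0.004,0,0,0.009,-0.2],[-0.048,-0.224,0.006,0,0,0.012,-0.2],[-0.06,-0.28,0.007,0,0,0.014,-0.2]]' 60; python3 -m handwheel '[[0,0,0,0,0,0,-0.2],[0,0,0,0,0,0,-0.2],[0,0,0,0,0,0,-0.2],[0,0,0,0,0,0,-0.2],[0,0,0,0,0,0,-0.2]]'; python3 -c "
from go import *
plan([(.6215,-.2315,.12),(.6215,-.2315,.04)],177.1)"
```

```text
time_s: 7.95
tcp_pos: [0.5172, 0.065, 0.2454]
orientation: [0.0, -0.02, 1.0, 0.0]
wrist_force: [0.4, 1.1, -0.2]
width: 0.599
time_s: 8.45
tcp_pos: [0.574, -0.1572, 0.2397]
orientation: [0.0, 0.024, 1.0, -0.0]
wrist_force: [1.4, 1.3, 0.7]
width: 0.599
time_s: 8.95
tcp_pos: [0.5738, -0.1541, 0.24]
orientation: [0.0, 0.023, 1.0, -0.0]
wrist_force: [0.3, -0.1, 0.5]
width: 0.604
t 8.95 tcp [ 0.5738 -0.1541  0.24  ] yaw 177.3 w 0.604 F [ 0.292  -0.0777  0.5279]
[-0.0639, -0.0939, 0.15] [-0.0, 0.0001, 0.0007]
[-0.0638, -0.0939, 0.25] [-0.0, 0.0001, 0.0007]
```

```bash
python3 -m handwheel '[[-0.032,-0.047,0.02,0,0,0,-0.2],[-0.0639,-0.0939,0.05,0,0,0,-0.2],[-0.0639,-0.0939,0.09,0,0,0,-0.2],[-0.0639,-0.0939,0.13,0,0,0,-0.2],[-0.0639,-0.0939,0.16,0,0,0,-0.2]]'; python3 -c "
from go import *
plan([(.6215,-.2315,.038)],177.1)
cv2.imwrite('pics/s6.png',cv2.resize(arm.camera('side')[140:290,260:420],(640,600))[:,:,::-1])"
```

```text
time_s: 9.45
tcp_pos: [0.6207, -0.232, 0.1088]
orientation: [-0.001, 0.024, 1.0, 0.0]
wrist_force: [0.7, 1.2, 0.5]
width: 0.597
t 9.45 tcp [ 0.6207 -0.232   0.1088] yaw 177.3 w 0.597 F [0.7128 1.1875 0.5043]
[-0.0012, 0.0007, 0.0885] [0.0001, -0.0004, 0.0005]
```

View pics/s6.png

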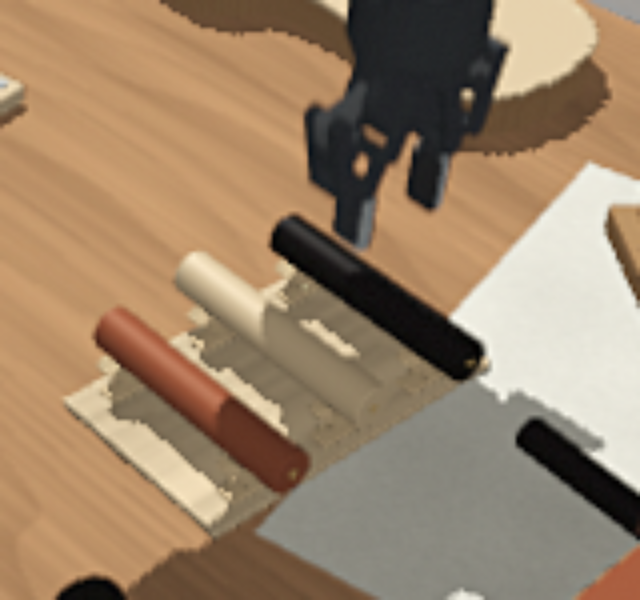

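The fingers stand either side of the ebony's axis, above its middle (crop (380,230)). Descending, then gripping.

```bash
python3 -m handwheel '[[-0.001,0.0005,0.02,0,0,0,-0.2],[-0.001,0.0005,0.045,0,0,0,-0.2],[-0.001,0.0005,0.065,0,0,0,-0.2],[-0.001,0.0005,0.08,0,0,0,-0.2],[-0.001,0.0005,0.087,0,0,0,-0.2]]'; python3 -m handwheel '[[0,0,0,0,0,0,-0.2],[0,0,0,0,0,0,0.2],[0,0,0,0,0,0,1],[0,0,0,0,0,0,1],[0,0,0,0,0,0,1]]' 50;python3 -m handwheel '[[0,0,0,0,0,0,1],[0,0,0,0,0,0,1],[0,0,-0.005,0,0,0,1],[0,0,-0.015,0,0,0,1],[0,0,-0.03,0,0,0,1]]' 50; python3 -c "
from go import *
plan([])
cv2.imwrite('pics/s7.png',cv2.resize(arm.camera('side')[140:290,260:420],(640,600))[:,:,::-1])"
```

```text
time_s: 10.0
tcp_pos: [0.6218, -0.232, 0.041]
orientation: [-0.0, 0.024, 1.0, 0.0]
wrist_force: [0.7, 0.5, 0.2]
width: 0.6
time_s: 10.5
tcp_pos: [0.6223, -0.2325, 0.0434]
orientation: [0.001, 0.024, 1.0, -0.0]
wrist_force: [-4.2, 1.1, 5.8]
width: 0.308
time_s: 11.0
tcp_pos: [0.6216, -0.2322, 0.0657]
orientation: [-0.001, 0.024, 1.0, 0.0]
wrist_force: [0.6, 0.4, -0.8]
width: 0.309
t 11.00 tcp [ 0.6216 -0.2322  0.0657] yaw 177.2 w 0.309 F [ 0.5797  0.3936 -0.7919]
```

View pics/s7.png

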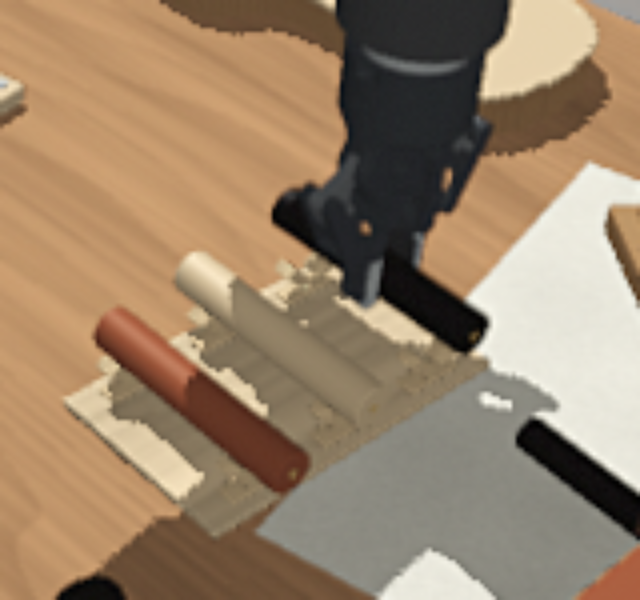

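Grasp good (opening 26 mm, blank lifted evenly). Carrying to the cradle.

```bash
python3 -m handwheel '[[0,0,-0.05,0,0,0,1],[0,0,-0.1,0,0,0,1],[0,0,-0.14,0,0,0,1],[0,0,-0.16,0,0,0,1],[0,0,-0.16,0,0,0,1]]'; python3 -c "
from go import *
plan([(.5425,.1665,.18)],-172.6)"
```

```text
time_s: 11.55
tcp_pos: [0.6231, -0.2325, 0.1971]
orientation: [0.003, 0.024, 1.0, -0.0]
wrist_force: [-0.3, 0.5, -0.5]
width: 0.311
t 11.55 tcp [ 0.6231 -0.2325  0.1971] yaw 177.2 w 0.311 F [-0.2812  0.5325 -0.4531]
[0.1247, 0.4934, 0.0204] [-0.0002, 0.0008, -0.0282]
```

```bash
python3 -m handwheel '[[0.0125,0.049,0,0,0,-0.003,1],[0.025,0.098,0,0,0,-0.006,1],[0.0375,0.147,0,0,0,-0.009,1],[0.05,0.196,0,0,0,-0.012,1],[0.0625,0.246,0,0,0,-0.0141,1]]'; python3 -m handwheel '[[0.0165,0.048,0,0,0,-0.003,1],[0.033,0.096,0,0,0,-0.006,1],[0.049,0.144,0,0,0,-0.009,1],[0.064,0.19,0,0,0,-0.012,1],[0.083,0.232,0,0,0,-0.0141,1]]';python3 -m handwheel '[[0,0,0,0,0,0,1],[0,0,0,0,0,0,1],[0,0,0,0,0,0,1],[0,0,0,0,0,0,1],[0,0,0,0,0,0,1]]'; python3 -c "
from go import *
plan([(.5425,.1665,.12),(.5425,.1665,.0675)],-172.6)"
```

```text
time_s: 12.05
tcp_pos: [0.5802, -0.0318, 0.191]
orientation: [-0.002, -0.02, 1.0, -0.0]
wrist_force: [0.7, -0.0, -1.6]
width: 0.308
time_s: 12.55
tcp_pos: [0.5062, 0.1508, 0.1911]
orientation: [-0.002, -0.065, 0.998, -0.001]
wrist_force: [0.5, 1.0, -1.4]
width: 0.306
time_s: 13.05
tcp_pos: [0.5079, 0.1486, 0.1935]
orientation: [-0.0, -0.064, 0.998, -0.0]
wrist_force: [0.0, -0.6, -1.5]
width: 0.31
t 13.05 tcp [0.5079 0.1486 0.1935] yaw -172.7 w 0.310 F [ 0.0471 -0.5677 -1.4508]
[-0.0458, 0.0167, 0.0919] [-0.0001, -0.0001, -0.0003]
[-0.0458, 0.0167, 0.1575] [-0.0001, -0.0001, -0.0003]
```

```bash
python3 -m handwheel '[[-0.023,0.0083,0,0,0,0,1],[-0.0458,0.0167,0,0,0,0,1],[-0.0458,0.0167,0.02,0,0,0,1],[-0.0458,0.0167,0.05,0,0,0,1],[-0.0458,0.0167,0.08,0,0,0,1]]';  python3 -m handwheel '[[0,0,0,0,0,0,1],[0,0,0,0,0,0,1],[0,0,0,0,0,0,1],[0,0,0,0,0,0,1],[0,0,0,0,0,0,1]]'; python3 -c "
from go import *
plan([(.5425,.1665,.12),(.5425,.1665,.0675)],-172.6)
cv2.imwrite('pics/s8.png',cv2.resize(arm.camera('side')[60:210,140:300],(640,600))[:,:,::-1])
I=arm.camera('top');cv2.imwrite('pics/t8.png',cv2.resize(I[90:210,80:220],(700,600))[:,:,::-1])"
```

```text
time_s: 13.55
tcp_pos: [0.542, 0.1668, 0.1283]
orientation: [-0.0, -0.064, 0.998, 0.0]
wrist_force: [0.0, 1.0, -2.2]
width: 0.308
time_s: 14.05
tcp_pos: [0.5427, 0.1676, 0.1311]
orientation: [0.001, -0.065, 0.998, 0.0]
wrist_force: [1.1, 0.5, -1.0]
width: 0.311
t 14.05 tcp [0.5427 0.1676 0.1311] yaw -172.6 w 0.311 F [ 1.127   0.5255 -0.9924]
[0.0004, -0.0014, 0.0138] [0.0001, 0.0003, -0.0]
[0.0005, -0.0014, 0.0795] [0.0001, 0.0003, -0.0]
```

View pics/s8.png

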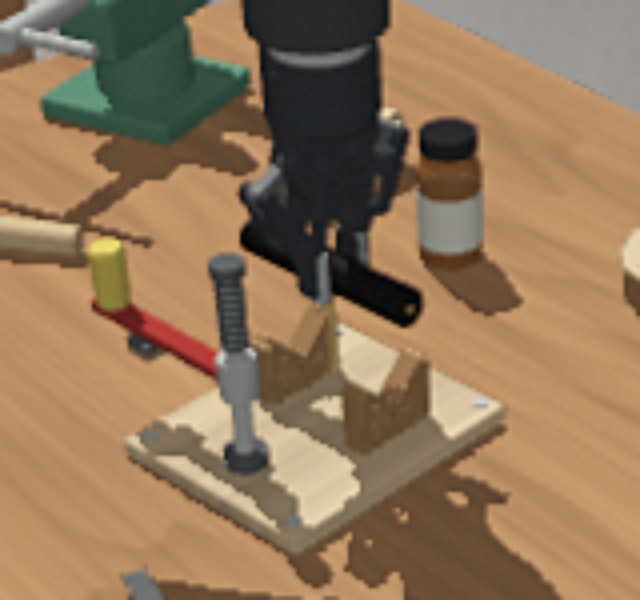

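View pics/t8.png

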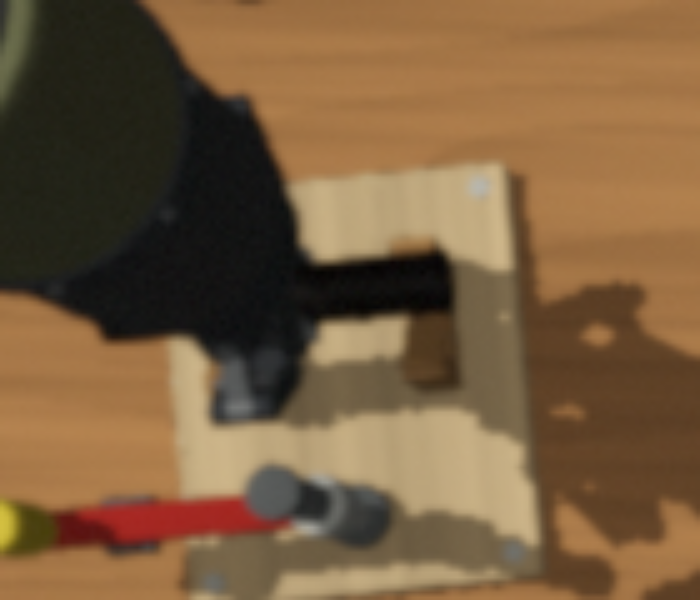

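The blank hangs over both notches, level and aligned, and the finger is clear of the pin and post. Lowering.

```bash
python3 -m handwheel '[[0,-0.001,0.015,0,0,0,1],[0,-0.001,0.03,0,0,0,1],[0,-0.001,0.045,0,0,0,1],[0,-0.001,0.06,0,0,0,1],[0,-0.001,0.071,0,0,0,1]]'; python3 -m handwheel '[[0,0,0.002,0,0,0,1],[0,0,0.004,0,0,0,1],[0,0,0.006,0,0,0,1],[0,0,0.007,0,0,0,1],[0,0,0.007,0,0,0,1]]'; python3 -c "
from go import *
plan([(.5425,.1665,.0675)],-172.6)"
```

```text
time_s: 14.65
tcp_pos: [0.5419, 0.1663, 0.0712]
orientation: [-0.001, -0.064, 0.998, -0.0]
wrist_force: [-0.5, 0.7, -0.9]
width: 0.312
time_s: 15.15
tcp_pos: [0.5429, 0.1668, 0.0683]
orientation: [0.001, -0.065, 0.998, 0.0]
wrist_force: [-0.2, 0.1, -0.2]
width: 0.307
t 15.15 tcp [0.5429 0.1668 0.0683] yaw -172.6 w 0.307 F [-0.1987  0.0676 -0.1878]
[0.0006, -0.0003, 0.001] [0.0, 0.0002, 0.0]
```

```bash
python3 -m handwheel '[[0,0,0.001,0,0,0,1],[0,0,0.002,0,0,0,1],[0,0,0.0025,0,0,0,1],[0,0,0.0025,0,0,0,1],[0,0,0.0025,0,0,0,1]]'; python3 -c "
from go import *
plan([(.5425,.1665,.0675)],-172.6)"
```

```text
time_s: 15.65
tcp_pos: [0.5435, 0.1669, 0.0676]
orientation: [0.002, -0.065, 0.998, 0.0]
wrist_force: [0.8, -0.3, 6.9]
width: 0.308
t 15.65 tcp [0.5435 0.1669 0.0676] yaw -172.6 w 0.308 F [ 0.833  -0.2752  6.8519]
[0.0013, -0.0003, 0.0001] [0.0, 0.0005, 0.0001]
```

Seated contact (7 N) at the expected height of 0.0676 m. Opening modestly and rising.

```bash
python3 -m handwheel '[[0,0,0,0,0,0,0.1],[0,0,0,0,0,0,-0.2],[0,0,0,0,0,0,-0.2],[0,0,0,0,0,0,-0.2],[0,0,-0.01,0,0,0,-0.2]]'; python3 -m handwheel '[[0,0,-0.03,0,0,0,-0.2],[0,0,-0.07,0,0,0,-0.2],[0,0,-0.12,0,0,0,-0.2],[0,0,-0.17,0,0,0,-0.2],[0,0,-0.21,0,0,0,-0.2]]'; python3 -c "
from go import *
P=lambda a:(POST[0]+.1285*np.cos(np.radians(a)),POST[1]+.1285*np.sin(np.radians(a)),.24)
plan([P(96)])
cv2.imwrite('pics/s9.png',cv2.resize(arm.camera('side')[60:210,140:300],(640,600))[:,:,::-1])"
```

```text
time_s: 16.15
tcp_pos: [0.5416, 0.1662, 0.0723]
orientation: [-0.001, -0.064, 0.998, -0.001]
wrist_force: [0.2, 0.0, 0.1]
width: 0.603
time_s: 16.65
tcp_pos: [0.5426, 0.1665, 0.2451]
orientation: [0.001, -0.064, 0.998, 0.0]
wrist_force: [0.8, -0.4, -0.1]
width: 0.597
t 16.65 tcp [0.5426 0.1665 0.2451] yaw -172.6 w 0.597 F [ 0.7823 -0.3606 -0.1099]
[0.1088, 0.1606, 0.0061] [0.0001, 0.0004, 0.0]
```

View pics/s9.png

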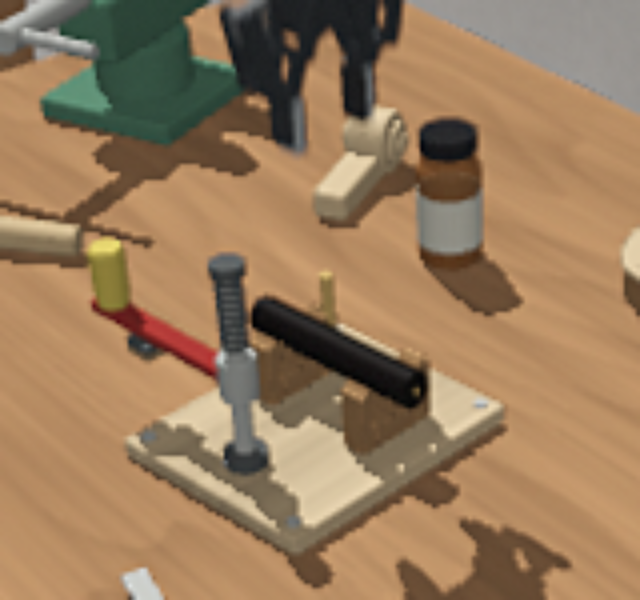

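The blank lies in both notches (crop (260,310) to (415,385)). Moving over the knob and measuring the blank from the top.

```bash
python3 -m handwheel '[[0.022,0.032,0,0,0,0,-0.2],[0.044,0.064,0,0,0,0,-0.2],[0.066,0.096,0,0,0,0,-0.2],[0.088,0.13,0,0,0,0,-0.2],[0.1088,0.1606,0,0,0,0,-0.2]]'; python3 -m handwheel '[[0,0,0,0,0,0,-0.2],[0,0,0,0,0,0,-0.2],[0,0,0,0,0,0,-0.2],[0,0,0,0,0,0,-0.2],[0,0,0,0,0,0,-0.2]]'; python3 -c "
from go import *
I=arm.camera('top')
for c in comps(I,yellow(I)): 
  k=onz('top',c[2],.132);print('yel',c[1],c[2],k,np.hypot(*(k[:2]-POST)),np.degrees(np.arctan2(k[1]-POST[1],k[0]-POST[0])))
for c in comps(I,black('top',I),150):
  p,q,w=ends(c[3]);p,q=onz('top',p,.062),onz('top',q,.062);m=(p+q)/2-SEAT;C,S=np.cos(YAW),np.sin(YAW);print(c[1],np.linalg.norm(p-q),'local',C*m[0]+S*m[1],-S*m[0]+C*m[1],np.degrees(np.arctan2(*(p-q)[1::-1])))
P=lambda a:(POST[0]+.1285*np.cos(np.radians(a)),POST[1]+.1285*np.sin(np.radians(a)),.121)
plan([P(96)])
cv2.imwrite('pics/t10.png',cv2.resize(I[90:210,40:200],(800,600))[:,:,::-1])"
```

```text
time_s: 17.2
tcp_pos: [0.4385, 0.2837, 0.242]
orientation: [0.0, -0.065, 0.998, 0.0]
wrist_force: [0.2, -0.1, 0.3]
width: 0.6
time_s: 17.7
tcp_pos: [0.44, 0.2822, 0.2415]
orientation: [-0.0, -0.064, 0.998, -0.0]
wrist_force: [0.3, -0.1, 0.6]
width: 0.598
yel [ 74 190  13  10  98] [ 79.3367 194.7857] [0.4383 0.2795 0.132 ] 0.12543531103073427 96.83656856733543
[ 75  47  22  21 339] 0.05360653932261434 local 0.2387165772647623 0.11797928411231229 46.682173232769415
[359 130  44  11 285] 0.10468804773110633 local -0.009484359652053957 -0.5566246020681447 84.85257764596352
[110 145  66  17 688] 0.14983043858604836 local 0.00031863528939305477 0.003140297739959338 -83.48865870905021
[   0  147   61   80 2888] 0.180723994344008 local -0.05125365709369967 0.2624602860465189 3.716951327504288
[ 329  237   87   45 1264] 0.20910152523852416 local -0.2981414638658882 -0.5016792724189527 69.68751543512637
[ 191  357   60   27 1068] 0.13232061172263565 local -0.5065822817590243 -0.12909182790562929 90.82967291944466
t 17.75 tcp [0.4399 0.2823 0.2415] yaw -172.7 w 0.602 F [ 0.5552 -0.2736 -0.1737]
[0.0, 0.0005, 0.1506] [-0.0, -0.0, 0.0]
```

View pics/t10.png

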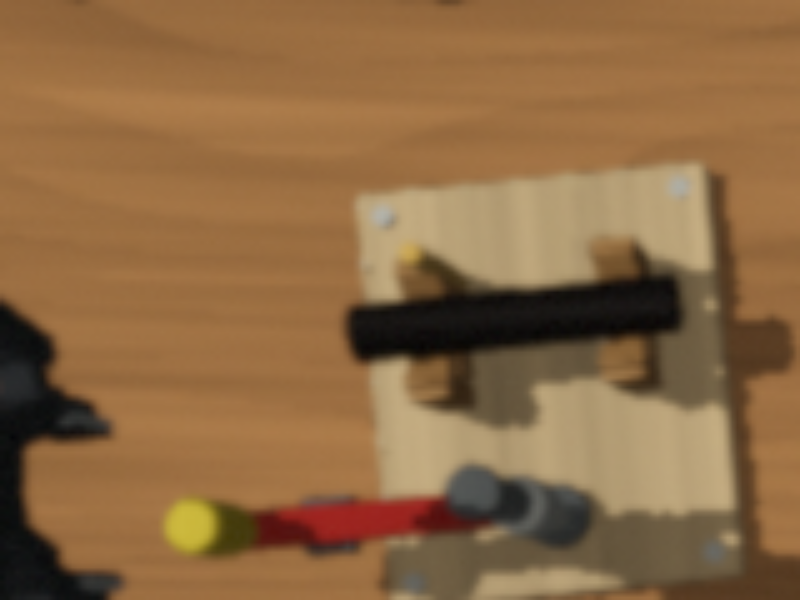

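The blank is within 0.3 mm sideways, 3 mm along and 1° of the seat. Knob at (79,195), where I left it. Gripping it again.

```bash
python3 -m handwheel '[[0,0,0.03,0,0,0,-0.2],[0,0,0.07,0,0,0,-0.2],[0,0,0.11,0,0,0,-0.2],[0,0,0.14,0,0,0,-0.2],[0,0,0.151,0,0,0,-0.2]]' 70; python3 -m handwheel '[[0,0,0,0,0,0,-0.2],[0,0,0,0,0,0,0.3],[0,0,0,0,0,0,1],[0,0,0,0,0,0,1],[0,0,0,0,0,0,1]]' 70; python3 -m handwheel '[[0,0,0,0,0,0,1],[0,0,-0.012,0,0,0,1],[0,0,-0.024,0,0,0,1],[0,0,-0.036,0,0,0,1],[0,0,-0.044,0,0,0,1]]' 70; python3 -c "
from go import *
cv2.imwrite('pics/s11.png',cv2.resize(arm.camera('side')[60:210,140:300],(640,600))[:,:,::-1])
s,p,R=st();d=p[:2]-POST;r=np.hypot(*d);a0=np.degrees(np.arctan2(d[1],d[0]));print(r,a0)
P=lambda a:(POST[0]+.1285*np.cos(np.radians(a)),POST[1]+.1285*np.sin(np.radians(a)),p[2])
plan([P(a) for a in np.linspace(a0,6.9,11)[1:]])"
```

```text
time_s: 18.25
tcp_pos: [0.4387, 0.2816, 0.1177]
orientation: [-0.002, -0.064, 0.998, -0.001]
wrist_force: [0.8, -0.2, 0.3]
width: 0.599
time_s: 18.75
tcp_pos: [0.4401, 0.2834, 0.1222]
orientation: [0.001, -0.065, 0.998, 0.001]
wrist_force: [-0.7, 1.0, 2.6]
width: 0.268
time_s: 19.25
tcp_pos: [0.4391, 0.2827, 0.1559]
orientation: [-0.001, -0.064, 0.998, -0.0]
wrist_force: [-0.2, 1.5, -7.9]
width: 0.267
0.12858838885935647 96.14426294587398
t 19.30 tcp [0.4395 0.2828 0.1569] yaw -172.6 w 0.267 F [ 0.2837  0.4594 -7.5239]
[-0.0249, -0.0026, -0.0] [-0.0, -0.0, 0.0]
[-0.0491, -0.0089, -0.0] [-0.0, -0.0, 0.0]
[-0.072, -0.0189, -0.0] [-0.0, -0.0, 0.0]
[-0.093, -0.0323, -0.0] [-0.0, -0.0, 0.0]
[-0.1118, -0.0489, -0.0] [-0.0, -0.0, 0.0]
[-0.1277, -0.0681, -0.0] [-0.0, -0.0, 0.0]
[-0.1405, -0.0896, -0.0] [-0.0, -0.0, 0.0]
[-0.1498, -0.1128, -0.0] [-0.0, -0.0, 0.0]
[-0.1554, -0.1371, -0.0] [-0.0, -0.0, 0.0]
[-0.1571, -0.1621, -0.0] [-0.0, -0.0, 0.0]
```

View pics/s11.png

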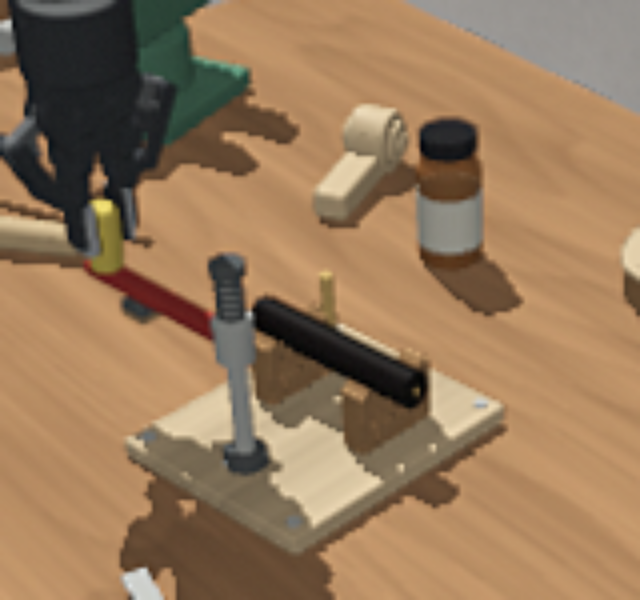

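The bar is lifted about 35 mm. Swinging back.

```bash
python3 -m handwheel '[[-0.0249,-0.0026,0,0,0,0,1],[-0.0491,-0.0089,0,0,0,0,1],[-0.072,-0.0189,0,0,0,0,1],[-0.093,-0.0323,0,0,0,0,1],[-0.1118,-0.0489,0,0,0,0,1]]' 70; python3 -m handwheel '[[-0.0159,-0.0192,0,0,0,0,1],[-0.0287,-0.0407,0,0,0,0,1],[-0.038,-0.0639,0,0,0,0,1],[-0.0436,-0.0882,0,0,0,0,1],[-0.0449,-0.104,0,0,0,0,1]]' 70;python3 -m handwheel '[[0,0,0,0,0,0,1],[0,0,0,0,0,0,1],[0,0,0,0,0,0,1],[0,0,0,0,0,0,1],[0,0,0,0,0,0,1]]' 70; python3 -c "
from go import *
s,p,R=st();d=p[:2]-POST;print(np.hypot(*d),np.degrees(np.arctan2(d[1],d[0])))
plan([])
cv2.imwrite('pics/s12.png',cv2.resize(arm.camera('side')[60:210,140:300],(640,600))[:,:,::-1])"
```

```text
time_s: 19.8
tcp_pos: [0.5341, 0.2558, 0.1551]
orientation: [-0.0, -0.065, 0.998, 0.0]
wrist_force: [0.9, 1.8, -8.0]
width: 0.27
time_s: 20.3
tcp_pos: [0.5805, 0.1765, 0.1554]
orientation: [0.0, -0.064, 0.998, -0.0]
wrist_force: [2.9, 0.8, -8.5]
width: 0.267
time_s: 20.8
tcp_pos: [0.5801, 0.1781, 0.1562]
orientation: [0.001, -0.065, 0.998, -0.0]
wrist_force: [5.8, 1.0, -8.6]
width: 0.267
0.1289492301011123 10.356780838827026
t 20.80 tcp [0.5801 0.1781 0.1562] yaw -172.6 w 0.267 F [ 5.8022  0.9579 -8.5955]
```

View pics/s12.png

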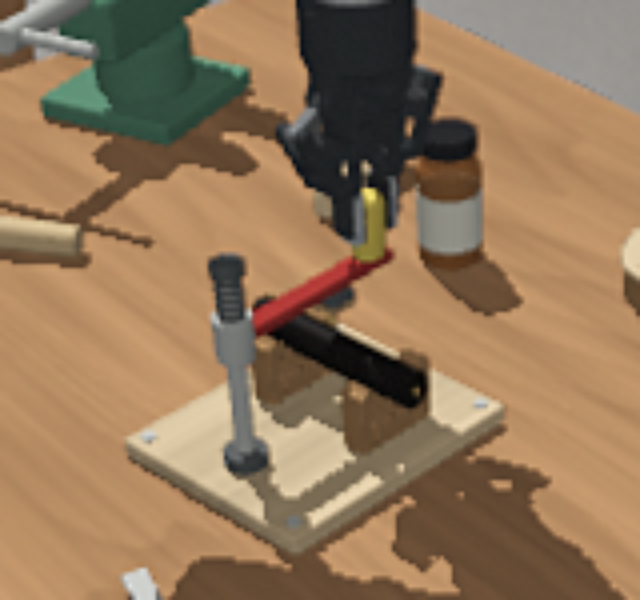

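The bar is across the blank, swing about 0.05 rad, inside the pin. Lowering.

```bash
python3 -m handwheel '[[0,0,0.007,0,0,0,1],[0,0,0.014,0,0,0,1],[0,0,0.021,0,0,0,1],[0,0,0.028,0,0,0,1],[0,0,0.032,0,0,0,1]]' 70; python3 -m handwheel '[[0,0,0,0,0,0,1],[0,0,0.001,0,0,0,1],[0,0,0.002,0,0,0,1],[0,0,0.002,0,0,0,1],[0,0,0.002,0,0,0,1]]' 70; python3 -c "
from go import *
plan([])"
```

```text
time_s: 21.35
tcp_pos: [0.5804, 0.178, 0.1312]
orientation: [0.001, -0.065, 0.998, -0.0]
wrist_force: [-0.4, 1.2, 6.3]
width: 0.272
time_s: 21.85
tcp_pos: [0.5804, 0.178, 0.1312]
orientation: [0.002, -0.065, 0.998, 0.0]
wrist_force: [1.2, 1.8, 6.5]
width: 0.265
t 21.85 tcp [0.5804 0.178  0.1312] yaw -172.6 w 0.265 F [1.2451 1.7596 6.4781]
```

Contact: stopped at 0.1312 m (0.130 predicted), with the wrist now pushed up 6 N. Releasing and rising.

```bash
python3 -m handwheel '[[0,0,0,0,0,0,0.3],[0,0,0,0,0,0,-0.2],[0,0,0,0,0,0,-0.2],[0,0,0,0,0,0,-0.2],[0,0,-0.01,0,0,0,-0.2]]'; python3 -m handwheel '[[0,0,-0.03,0,0,0,-0.2],[0,0,-0.06,0,0,0,-0.2],[0,0,-0.1,0,0,0,-0.2],[0,0,-0.14,0,0,0,-0.2],[0,0,-0.18,0,0,0,-0.2]]'; python3 -m handwheel '[[0.03,0.05,-0.03,0,0,0,-0.2],[0.05,0.1,-0.03,0,0,0,-0.2],[0.05,0.15,-0.03,0,0,0,-0.2],[0.05,0.2,-0.03,0,0,0,-0.2],[0.05,0.25,-0.03,0,0,0,-0.2]]'; python3 -m handwheel '[[0,0,0,0,0,0,-0.2],[0,0,0,0,0,0,-0.2],[0,0,0,0,0,0,-0.2],[0,0,0,0,0,0,-0.2],[0,0,0,0,0,0,-0.2]]'; python3 -c "
from go import *
I=arm.camera('top');S=arm.camera('side')
plan([])
o=np.zeros((480,800,3),np.uint8);o[:,:400]=cv2.resize(I[105:225,95:195],(400,480));o[:400,400:]=cv2.resize(S[90:200,165:275],(400,400))
cv2.imwrite('pics/f13.png',o[:,:,::-1])
y=[c for c in comps(I,yellow(I))];hs=hsv(S);m=(hs[...,0]>24)&(hs[...,0]<34)&(hs[...,1]>130)&(hs[...,2]>70)
z=comps(S,m,40)
for a in y:
  k=onz('top',a[2],.14);print('top',a[1],a[2],k,'swing',np.arctan2(k[1]-POST[1],k[0]-POST[0])-YAW)
  for b in z: print('side',b[1],b[2],tri(b[2],a[2]))
for c in comps(I,black('top',I),60): print(c[1],c[2])
"
```

```text
time_s: 22.35
tcp_pos: [0.5788, 0.1773, 0.1354]
orientation: [-0.002, -0.064, 0.998, -0.001]
wrist_force: [0.4, 0.2, 0.7]
width: 0.602
time_s: 22.85
tcp_pos: [0.5794, 0.1774, 0.2827]
orientation: [0.0, -0.064, 0.998, -0.0]
wrist_force: [-1.0, 0.1, 0.1]
width: 0.603
time_s: 23.35
tcp_pos: [0.5136, 0.3723, 0.3058]
orientation: [0.0, -0.065, 0.998, 0.0]
wrist_force: [1.2, 0.6, -0.1]
width: 0.603
time_s: 23.85
tcp_pos: [0.5145, 0.37, 0.3053]
orientation: [0.0, -0.064, 0.998, 0.0]
wrist_force: [-0.4, -0.1, -0.1]
width: 0.597
t 23.95 tcp [0.5144 0.3702 0.3051] yaw -172.6 w 0.599 F [-0.009  -0.9722 -0.4061]
top [127 125  12  12  95] [131.8632 130.6632] [0.5774 0.1741 0.14  ] swing 0.02435060967988867
side [228 115   8  18 126] [231.619  123.1429] (array([0.5818, 0.1809, 0.1176]), np.float64(0.0009004991418110589))
[ 75  47  22  21 334] [85.0719 57.0749]
[359 130  44  11 287] [380.6132 134.8223]
[144 145  32  14 326] [160.0061 151.5583]
[110 148  25  14 248] [122.4597 155.2984]
[131 185  14   8  73] [138.0685 188.8219]
[ 329  237   87   45 1260] [372.0063 259.4532]
[ 191  358   60   26 1010] [221.4485 372.7347]
```

View pics/f13.png

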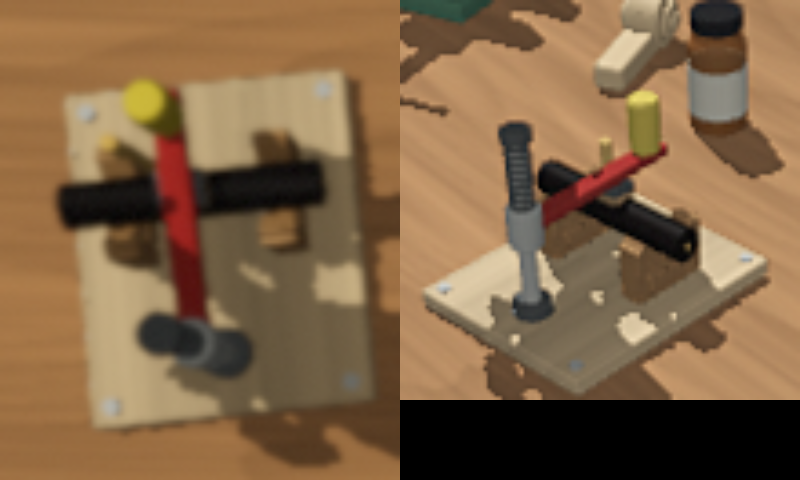

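The bar lies across the blank at swing about 0.03 to 0.05 rad, inside the pin. The blank's ends are still at columns 110 and 176, as before clamping. The knob is about 5.5 mm higher than at empty rest, and the gripper is clear.

```bash
python3 -c "
from bench import arm
print(arm.hand_in())"
```

```text
the job is handed in; nothing more can be done
None
```

The ebony blank is seated in both V notches and clamped, and I handed the job in at about 24 s of the 72 s allowed; no verdict was reported.

I lifted the bar about 28 mm, swung it aside to about 1.54 rad, and let it down. I then took the 150 mm ebony blank from the rack (not the 109 mm or 216 mm look-alikes) and laid it in the cradle. Finally I lifted the bar again, swung it home and lowered it onto the blank.

**Blank:** before clamping it measured 0.3 mm sideways and 3 mm along from the seat, and about 1° off its direction. Its ends were at the same pixels after clamping. I inferred its height from the tool height at contact and did not measure it separately.

**Bar:** swing measured 0.02 to 0.05 rad, inside the pin. Contact came at the tool height expected for the pad on the blank.

**Knob height:** triangulated about 5.5 mm above its empty-rest reading, where 8 mm was expected. That puts it at about 57.5 mm above the seat, within the 55 to 64.5 mm limit and about the accuracy of the cameras.

**Gripper:** it was clear of everything at hand-in.

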